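Ready the hob for warming jam jars

TASK

Get the warming hob ready for the jam jars: loosen the pan guard's clamp knob, slide the guard along its rail until its pointer is level with the steel marker behind the rail, and turn the clamp fully tight again. Then stand every open jar upright on the grey warming zone, wholly inside its edges, and only when all are there turn the heat knob until its pointer is in line with the raised index tab. Leave the lidded jar, spoon rest and scraper where they are.

Things in the scene. Friction and masses are not known exactly. Their poses are not given: they have to be found in the camera images.
- hob: Black glass hob on the ledge. Origin: on the ledge under the warming zone's centre, x away from the robot at yaw 0, z up. Slab x -85..85, y -155..185 mm, top 8 mm above the ledge. The warming zone is the dark grey rectangle x -70..70, y -140..140 with cross lines at y -105, -35, 35, 105. A steel rail along y, at x 87..123, up to 24 mm high, with 28 mm end blocks.
- guard (a joint): Travel of the pan guard along the rail to hob +y, m (0 to 0.225; 0 = y -30 mm). Aluminium carriage 44 x 40 mm (top 34 mm above the ledge) with the clamp knob on it; from it a steel bar 8 mm thick reaches over the slab to hob x -62, 12 to 36 mm above the ledge. Slides easily (1 N) when the clamp is loose, even by the gripped clamp knob; held by friction when tight.
- guard_pointer (a point): Tip of the small pointer on the far (+x) side of the guard's carriage, 31 mm above the ledge, in line (along hob x) with the guard's bar and the clamp knob's axis.
- mark: Fixed upright steel blade (3 mm thick, top 34 mm above the ledge, on a dark foot 16 mm square) just behind the rail; axes as the hob's, origin on the ledge in the blade's middle plane. The guard is at the mark when its pointer has mark y = 0; the pointer passes 3 mm in front of the blade.
- clamp (a joint): Angle of the black clamp knob on the guard's carriage, rad, growing clockwise seen from above: 0 = fully loose, 1.5 = fully tight (end stops). It bites from about 0.9 on (up to 0.4 N m to turn); below that the guard is free.
- clamp_grip (a point): Grip point of the clamp knob, on its vertical axis (at hob x 105 mm), 67 mm above the ledge. The knob is an upright bar 42 long, 13 thick, 26 mm high (52 to 78 mm above the ledge; 18 mm of free space below it). The point's x axis runs along the bar (to hob +y at joint 0, nearly to hob +x at 1.5), z up.
- control: Steel control pod of the hob, fixed, 92 x 92 x 45 mm, origin under its centre.
- index: Black dial disc, 88 mm across, 3 mm thick, fixed on the pod's top concentric with the heat knob; origin on the knob's axis at the pod's top. Its +x axis points to the raised steel index tab (11 x 4 mm, at radius 32 to 43 mm, top 9 mm above the pod).
- heat (a joint): Angle of the heat knob, rad, 0 to 4.2, growing clockwise seen from above; it stays where it is left (friction 0.04 N m). The index always lies 1.8 to 3.8 rad clockwise of joint 0.
- heat_tip (a point): Tip of the heat knob's white pointer, 30 mm from the knob's axis and 53 mm above the ledge.
- heat_grip (a point): Grip point of the heat knob, on its vertical axis, 83 mm above the ledge. The knob is a black upright bar 44 long, 14 thick, 30 mm high (64 to 94 mm above the ledge), above a round skirt. The point's x axis runs along the bar towards the pointer, z up.
- lidded_jar: Glass jar of the same size as the open ones but closed with a round bamboo lid (58 mm across, 78 mm high in all). Stays where it is. Origin: centre of its underside.
- spoon_rest: Blue ceramic spoon rest, 90 mm round, 14 mm high, with a 50 mm tab. Stays. Origin under the round part.
- scraper: Scraper with a steel blade and black handle, 170 mm long, 20 mm high. Stays. Origin on its underside, x along it.
- jar1: Open empty glass jar, 54 mm outside diameter, 64 mm high, walls 3 mm, about 140 g; there are two to four such jars. Origin: centre of its underside, z up along its axis.
- jar2: Open empty glass jar, 54 mm outside diameter, 64 mm high, walls 3 mm, about 140 g; there are two to four such jars. Origin: centre of its underside, z up along its axis.
- jar3: Open empty glass jar, 54 mm outside diameter, 64 mm high, walls 3 mm, about 140 g; there are two to four such jars. Origin: centre of its underside, z up along its axis.
- jar4: Open empty glass jar, 54 mm outside diameter, 64 mm high, walls 3 mm, about 140 g; there are two to four such jars. Origin: centre of its underside, z up along its axis.

How it is judged (in metres and radians):
On the way, in this order (a step that is already met when the one before it is completed fails the run):
1. the clamp knob is turned loose (value of joint clamp below 0.8 rad), for 0.1 s.
2. the guard's pointer is level with the marker (y of guard_pointer in the frame of mark between -0.006 and 0.006 m), for 0.1 s.
3. the clamp is fully tight with the guard at the marker (all of step 2 and value of joint clamp above 1.3 rad), for 0.2 s.
4. all open jars stand on the warming zone (x of jar1 in the frame of hob between -0.047 and 0.047 m and y of jar1 in the frame of hob between -0.117 and 0.117 m and z of jar1 in the frame of hob between 0.005 and 0.0115 m and angle between each of jar1, jar2, jar3, jar4's own z axis and vertical below 0.1 rad and linear speed of each of jar1, jar2, jar3, jar4 below 0.03 m/s and x of jar2 in the frame of hob between -0.047 and 0.047 m and y of jar2 in the frame of hob between -0.117 and 0.117 m and z of jar2 in the frame of hob between 0.005 and 0.0115 m and x of jar3 in the frame of hob between -0.047 and 0.047 m and y of jar3 in the frame of hob between -0.117 and 0.117 m and z of jar3 in the frame of hob between 0.005 and 0.0115 m and x of jar4 in the frame of hob between -0.047 and 0.047 m and y of jar4 in the frame of hob between -0.117 and 0.117 m and z of jar4 in the frame of hob between 0.005 and 0.0115 m), for 0.2 s.
5. the heat knob points to the index tab (y of heat_tip in the frame of index between -0.0042 and 0.0042 m and x of heat_tip in the frame of index above 0 m), for 0.2 s.
At the end, for the whole second after the job is handed in: Guard pointer within 6 mm of the marker along the rail, clamp above 1.3 rad; every open jar upright (0.1 rad), at rest on the hob, its centre within 47 mm (hob x) and 117 mm (hob y) of the zone's centre; heat pointer's tip within 4.2 mm (0.14 rad) of the index tab's line (all of step 3 and all of step 4 and all of step 5); the robot touches nothing.
It fails at once if the lidded jar is moved by more than 40 mm (distance of lidded_jar from where it was at the start of the episode above 0.04 m).
It fails at once if the spoon rest is moved by more than 40 mm (distance of spoon_rest from where it was at the start of the episode above 0.04 m).
It fails at once if the scraper is moved by more than 40 mm (distance of scraper from where it was at the start of the episode above 0.04 m).
Of jar1, jar2, jar3, jar4 only 2 to 4 are there at a start; the rules pass over those that are not, and their reading is None.
At some moment in a run one of jar1, jar2, jar3, jar4 may be knocked a few centimetres aside while the robot is not near it.
It also fails if it takes over 210 s, if anything falls off the work surface, if the arm or the gripper's body presses on something with over 40 N, if the wrist force passes 120 N, or if a joint passes its speed limit or range.

ROBOT

A 6-joint arm with a two-finger parallel gripper is mounted at the origin on the work surface. World frame = base frame: x ahead of the robot, y to its left, z up, the work surface at z = 0. Lengths are in mm, angles in rad, forces in N, time in s.
With the tool pointing down it reaches from about 275 to 750 mm from the base axis. Payload 10.2 kg.
Tool frame: the origin (TCP) lies at the very end of the fingers, on their centre line; the grasp point (between the pads) lies 19 mm behind it (ctrl.grip_depth is the distance from the TCP to the grasp point, in mm); z points along the fingers, x is the direction in which the jaws open and shut, and the axes are right-handed (so a half turn about z gives the same grasp; the last joint's range is limited). The gripper opens to 85 mm and grips with 20 to 120 N. Pads are 22 mm wide; open, the fingers measure 114 mm over their backs; the gripper's body (76 mm by 85 mm) begins 54 mm behind the grasp point. The pads swing forward as they close: fully open they stand 13 mm farther back than shut.
Start: joints at [-1.406, 0.313, 1.498, -0, 1.331, -0.223], TCP at [198.518, -486.026, 231.294] pointing down, gripper open.
Joint ranges: [-2.94, 2.94], [-0.97, 2.17], [0.19, 2.56], [-1.23, 4.37], [0.02, 3.11], [-2.88, 2.88]. Speed limits (rad/s): [2.39, 2.39, 3.01, 3.14, 3.14, 3.14].

INTERFACE

Orientations are given as a unit quaternion [w, x, y, z].
In Python, from rig import ctrl gives the robot as it stands.
- The arm moves only by the tool play_rows, never from a script. Its argument "motion" is a list of rows, each a list of 2 entries, a list of its own where there are three numbers: the shift along the tool's x, y, z in mm, then the turn, a rotation vector about the tool's x, y, z in degrees. A call has 1 to 20 rows; each row shifts and turns the commanded pose from where the row before left it, along the tool's axes as they then stand; what a row does not reach is not made up. A row lasts 1/12 s, in which the tool goes at most 41.7 mm and 7.16 degrees, less where a joint would pass 70% of its speed; a pose out of reach is approached as far as the arm can. A call with a gripper value outside its range is refused whole. "fingers" is the finger opening in mm, from 0 to 85.4, set as the call begins (left out, the last holds). The fingers move at their own pace and stop on an object; "squeeze" is the grip in N (left out, the last holds). Time passes only in rows, so rows that do not move let the fingers close. It gives the time, the measured TCP pose, the force and the opening at its end, in the units of the state.
- ctrl.sense(): the state, without advancing time (a new reading comes with each control period).
- ctrl.capture(name): name is "scene" or "side" or "wrist"; returns the picture (400x640x3 uint8, red, green, blue); there is no depth.
- ctrl.get_calibration(name): a dict with "K" (3x3 intrinsics, pixels), "R" (3x3) and "t" (3): a world point X has camera coordinates R X + t; the wrist camera has in their place "tool_from_camera" (4x4, takes a point from camera to tool coordinates, whose origin is the TCP and whose axes are the tool frame's). Camera axes: x right, y down, z forward; pixel columns grow to the right and rows downward; lengths in mm; the calibration is good to about 2 mm. The wrist camera is an equidistant fisheye: a pixel r from the principal point sees the ray r / f radians off the axis. A picture is of the moment at which its call begins: read the wrist's pose just before it. get_calibration takes no time and is no camera call.
- ctrl.finish_job(): hands the job in, once; it reports no verdict.
Trained networks look in the newest picture that a camera, given by its name, has taken for a name from the list of things; names that differ only in an ending like _2 or _b are one class to them, and where a whole thing is asked for, a point or a joint stands for the part that bears it (a point fixed in the world has none). Each returns a list of dicts, best first, with "p" (0 to 1); they miss things now and then, are a little off and sometimes report something else, mostly with a low value. They report only what shows in the picture. A call takes as long as a camera call.
- ctrl.spot_in(camera, name): "position" ([column, row] as shares, 0 to 1, of the picture: columns of its width, rows of its height, amid what is visible of it).
The state is a dict: "time_s": time; "joints": joint angles; "dq": joint speeds; "tau": joint torques, N m; "eef_pos": TCP position; "ee_rot": TCP orientation; "force": force on the tool from outside, world axes, zero at the start; "wrist_torque": the same for the moment, N m; "grip_width": opening from 0.0 (shut) to 1.0 (fully open).
Only numpy, scipy, OpenCV 4.12 (cv2) and the standard library are available. Lean on these libraries where they do the work, as an engineer would, in place of code of your own. Each camera call takes 0.05 s, during which the arm holds its last target. There are 200 camera calls.

## Working session

There is one attempt and no reset: what is moved stays moved. The work goes in short steps, Python scripts to look and compute and a tool call to move; the robot and the scene stay as the last step left them, time stands still between calls to the robot, and variables do not carry over. Pictures are saved under pics/ and viewed, about 12 in all and at most 16, crops included, and the job is handed in when it is done.

Besides the shell and the picture viewer there is one more tool, called after ">>>" as a command line: name --argument value ..., lists and objects as JSON in quotes. play_rows: Moves the arm, as the interface text tells. Its arguments: {"type":"object","properties":{"motion":{"type":"array"},"fingers":{"type":"number"},"squeeze":{"type":"number"}},"required":["motion"]}

```bash
ls; mkdir -p pics; python3 - <<'E'
from rig import ctrl
import cv2,numpy as np
s=ctrl.sense();print(s)
for n in("scene","side","wrist"):
    im=ctrl.capture(n);cv2.imwrite(f"pics/{n}0.png",im[:,:,::-1])
    c=ctrl.get_calibration(n);print(n,{k:np.round(v,3).tolist() for k,v in c.items()})
    if n!="wrist":
        for o in("hob","guard_pointer","mark","clamp_grip","control","index","heat_tip","heat_grip","lidded_jar","jar1","spoon_rest","scraper"):
            print(o,[(round(d["p"],2),round(d["position"][0]*640),round(d["position"][1]*400)) for d in ctrl.spot_in(n,o)])
E
```

```text
pics
{'time_s': 0.0, 'joints': array([-1.40637673e+00,  3.13476097e-01,  1.49842411e+00,  2.22586817e-05,
        1.33098478e+00, -2.23420155e-01]), 'dq': array([ 1.23425944e-03,  6.14768263e-05, -1.20569656e-03,  6.15842301e-05,
        3.93399114e-04,  1.47216608e-03]), 'tau': array([-3.16981270e-03, -4.12279165e+01, -2.59741509e+01, -3.15103680e-04,
        4.26031314e-03, -9.51452591e-06]), 'eef_pos': array([ 198.49232444, -485.76459431,  230.72660104]), 'ee_rot': array([-4.77601656e-04,  8.30115658e-01, -5.57590868e-01, -4.35367896e-04]), 'force': array([0.20557579, 0.08053122, 0.91471809]), 'wrist_torque': array([ 0.01656338,  0.01187007, -0.06275472]), 'grip_width': 0.9996338602861589}
scene {'K': [[375.245, 0.0, 315.24], [0.0, 375.245, 196.494], [0.0, 0.0, 1.0]], 'R': [[0.645, 0.764, 0.014], [0.622, -0.514, -0.591], [-0.444, 0.39, -0.807]], 't': [-331.447, -263.346, 1078.666]}
hob [(0.81, 307, 258), (0.21, 388, 155)]
guard_pointer [(0.77, 318, 277)]
mark [(0.75, 152, 244), (0.41, 409, 251)]
clamp_grip [(0.54, 327, 280)]
control [(0.81, 159, 257), (0.29, 152, 242)]
index [(0.6
[... 209 characters left out ...]
 347)]
side {'K': [[410.021, 0.0, 319.134], [0.0, 410.021, 198.426], [0.0, 0.0, 1.0]], 'R': [[-0.772, -0.636, -0.014], [-0.315, 0.401, -0.86], [0.552, -0.66, -0.509]], 't': [403.638, 207.537, 917.227]}
hob [(0.62, 315, 199)]
guard_pointer [(0.66, 312, 184)]
mark [(0.62, 253, 203)]
clamp_grip []
control []
index [(0.49, 316, 187)]
heat_tip []
heat_grip []
lidded_jar [(0.86, 241, 233)]
jar1 [(0.95, 262, 253), (0.89, 235, 290)]
spoon_rest [(0.48, 338, 163)]
scraper [(0.52, 372, 162)]
wrist {'K': [[309.707, 0.0, 321.36], [0.0, 309.707, 201.865], [0.0, 0.0, 1.0]], 'tool_from_camera': [[1.0, 0.0, -0.001, 0.363], [0.0, 0.959, 0.285, -71.263], [0.001, -0.285, 0.959, -142.355], [0.0, 0.0, 0.0, 1.0]]}
```

```bash
python3 - <<'E'
import cv2
a=cv2.imread("pics/scene0.png")[80:400,100:500];cv2.imwrite("pics/a.png",cv2.resize(a,None,fx=2,fy=1.85,interpolation=2))
a=cv2.imread("pics/side0.png")[80:340,160:500];cv2.imwrite("pics/b.png",cv2.resize(a,None,fx=2.3,fy=2.3,interpolation=2))
E
```

```text
(no output)
```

View pics/a.png

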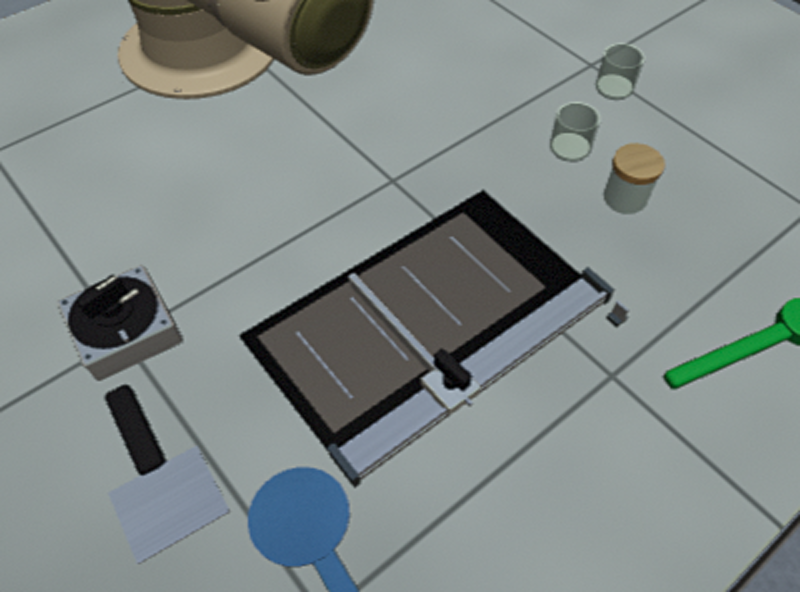

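View pics/b.png

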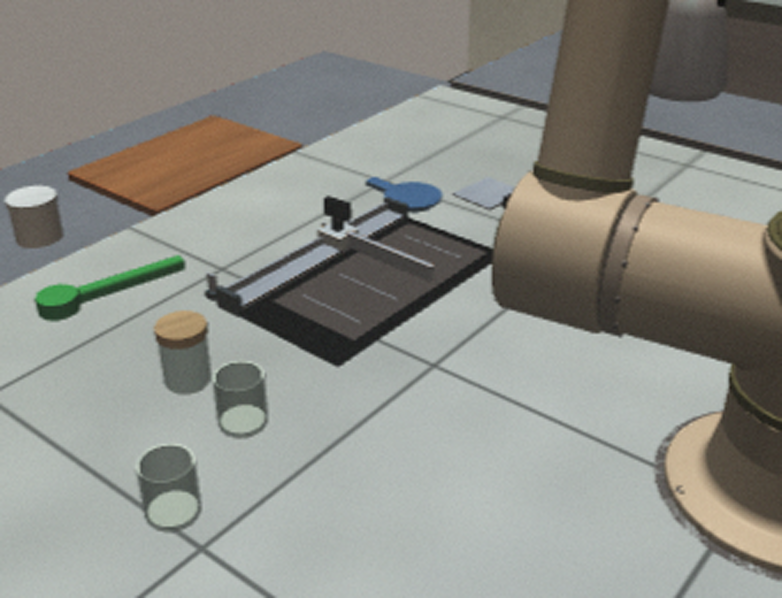

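Two open jars (a.png around (575,132) and (620,72)), with the lidded one at (632,180). The hob's near edge runs from (242,337) to (483,192), the clamp knob is at (453,369) and reads tight, and the marker is at (618,315), near the rail's +y end. The heat knob's pointer is at (128,296) and its index tab at (124,336).

```bash
cat > h.py <<'E'
from rig import ctrl
import cv2,numpy as np
from scipy.spatial.transform import Rotation as R
from scipy.optimize import least_squares
def ray(cam,u,v,s=None):
    c=ctrl.get_calibration(cam);K=c["K"]
    x,y=(u-K[0,2])/K[0,0],(v-K[1,2])/K[1,1]
    if cam!="wrist":
        Rm=np.array(c["R"]);return -Rm.T@np.array(c["t"]),Rm.T@np.array([x,y,1])
    s=s or ctrl.sense();th=np.hypot(x,y);k=np.sin(th)/max(th,1e-9)
    T=np.array(c["tool_from_camera"]);Rt=R.from_quat(s["ee_rot"],scalar_first=True).as_matrix()
    return s["eef_pos"]+Rt@T[:3,3],Rt@T[:3,:3]@np.array([x*k,y*k,np.cos(th)])
def hit(cam,u,v,z,s=None):
    o,d=ray(cam,u,v,s);return o+d*(z-o[2])/d[2]
def tri(rays):
    A=sum(np.eye(3)-np.outer(d,d)/(d@d) for o,d in rays);b=sum((np.eye(3)-np.outer(d,d)/(d@d))@o for o,d in rays)
    return np.linalg.solve(A,b)
def proj(cam,P,s=None):
    c=ctrl.get_calibration(cam);K=c["K"]
    if cam!="wrist":
        q=np.array(c["R"])@P+c["t"];return np.array([K[0,0]*q[0]/q[2]+K[0,2],K[1,1]*q[1]/q[2]+K[1,2]])
    s=s or ctrl.sense();T=np.array(c["tool_from_camera"]);Rt=R.from_quat(s["ee_rot"],scalar_first=True).as_matrix()
    q=T[:3,:3].T@(Rt.T@(P-s["eef_pos"])-T[:3,3]);r=np.hypot(q[0],q[1]);th=np.arctan2(r,q[2])
    return np.array([K[0,0]*th*q[0]/r+K[0,2],K[1,1]*th*q[1]/r+K[1,2]])
def spots(cam,name,pmin=.3):
    return [(d["p"],d["position"][0]*640,d["position"][1]*400) for d in ctrl.spot_in(cam,name) if d["p"]>pmin]
def hobw(p,x,y,z): # pose (X,Y,yaw,Z)
    c,s=np.cos(p[2]),np.sin(p[2]);return np.array([p[0]+c*x-s*y,p[1]+s*x+c*y,p[3]+z])
E
python3 - <<'E'
from h import *
np.set_printoptions(precision=1,suppress=True)
A=lambda x,y:("scene",100+x/2,80+y/1.85)
B=lambda x,y:("side",160+x/2.3,80+y/2.3)
obs=[((-85,185,8),A(483,192)),((-85,-155,8),A(242,337)),((-85,185,8),B(338,363)),((-85,-155,8),B(492,250)),
((-70,140,8),A(460,212)),((-70,-140,8),A(263,338))]
f=lambda p:np.concatenate([proj(c,hobw(p,*q))-[u,v] for q,(c,u,v) in obs])
r=least_squares(f,[500,0,0,0]);p=r.x;print("hob",p,"deg",np.degrees(p[2]));print(r.fun.reshape(-1,2))
inv=lambda P:R.from_euler('z',-p[2]).apply(P-np.array([p[0],p[1],p[3]]))
for n,a,b,z in [("jar1base",A(572,147),B(241,419),3),("jar2base",A(615,86),B(171,507),3),("knobtop",A(453,362),B(337,205),78),("ptr",A(469,403),None,31),("marktop",A(617,305),B(211,275),34),("lid",A(639,161),B(181,327),78),
 ("podc",A(112,310),None,48),("tip",A(136,294),None,53),("tab",A(124,335),None,54),("knobh",A(103,296),None,94)]:
    P=hit(*a,z+p[3]);T=tri([ray(*a),ray(*b)]) if b else None
    print(n,P,"hob",inv(P),"tri",T)
E
```

```text
hob [553.2 -64.2  -0.   -5. ] deg -0.05936024443606591
[[-0.4 -2.1]
 [-0.1  0.7]
 [-0.8  0.3]
 [ 1.7  0.4]
 [ 1.4  0.3]
 [-0.5  1. ]]
jar1base [485.5 262.5  -2. ] hob [-68.  326.6   3. ] tri [486.  259.    0.9]
jar2base [438.9 398.1  -2. ] hob [-114.7  462.1    3. ] tri [441.3 393.    2.6]
knobtop [652.8 -91.6  73. ] hob [ 99.7 -27.3  78. ] tri [650.5 -91.2  68.8]
ptr [682.1 -94.5  26. ] hob [129.  -30.2  31. ] tri None
marktop [696.8 100.1  29. ] hob [143.5 164.4  34. ] tri [697.6 101.1  29. ]
lid [588.7 246.   73. ] hob [ 35.2 310.2  78. ] tri [586.8 245.8  71.2]
podc [ 377. -306.   43.] hob [-175.9 -242.1   48. ] tri None
tip [ 377.8 -278.4   48. ] hob [-175.2 -214.4   53. ] tri None
tab [ 416.2 -310.6   49. ] hob [-136.7 -246.5   54. ] tri None
knobh [ 389.2 -305.    89. ] hob [-163.7 -241.    94. ] tri None
```

```bash
cat >> h.py <<'E'
def rot_to(yaw,cap=6.5):
    s=ctrl.sense();Rt=R.from_quat(s["ee_rot"],scalar_first=True)
    T=R.from_matrix(np.column_stack([[np.cos(yaw),np.sin(yaw),0],[np.sin(yaw),-np.cos(yaw),0],[0,0,-1]]))
    return np.degrees((Rt.inv()*T).as_rotvec())
def lin_to(x,y,z,yaw=None):
    s=ctrl.sense();Rt=R.from_quat(s["ee_rot"],scalar_first=True)
    if yaw is not None: Rt=R.from_matrix(np.column_stack([[np.cos(yaw),np.sin(yaw),0],[np.sin(yaw),-np.cos(yaw),0],[0,0,-1]]))
    return Rt.inv().apply(np.array([x,y,z])-s["eef_pos"])
def go(x,y,z,yd):
    print("turn deg",np.round(rot_to(np.radians(yd)),2),"shift",np.round(lin_to(x,y,z,np.radians(yd)),1))
E
python3 -c "
from h import *
go(652,-93,170,-86)"
```

```text
turn deg [-0.   -0.   18.22] shift [-360.4 -479.8   61.3]
```

>>> play_rows --motion '[[[0,0,0],[0,0,6.07]],[[0,0,0],[0,0,6.07]],[[0,0,0],[0,0,6.07]],[[-22.5,-30,3.8],[0,0,0]],[[-22.5,-30,3.8],[0,0,0]],[[-22.5,-30,3.8],[0,0,0]],[[-22.5,-30,3.8],[0,0,0]],[[-22.5,-30,3.8],[0,0,0]],[[-22.5,-30,3.8],[0,0,0]],[[-22.5,-30,3.8],[0,0,0]],[[-22.5,-30,3.8],[0,0,0]],[[-22.5,-30,3.8],[0,0,0]],[[-22.5,-30,3.8],[0,0,0]],[[-22.5,-30,3.8],[0,0,0]],[[-22.5,-30,3.8],[0,0,0]],[[-22.5,-30,3.8],[0,0,0]],[[-22.5,-30,3.8],[0,0,0]],[[-22.5,-30,3.8],[0,0,0]],[[-22.5,-30,3.8],[0,0,0]]]' --fingers 60

```text
time_s: 2.93
eef_pos: [653.4, -91.8, 170.2]
ee_rot: [0.0, 0.731, -0.682, -0.0]
force: [0.8, -0.8, -0.3]
grip_width: 0.699
```

```bash
python3 - <<'E'
from h import *
s=ctrl.sense();print(s["eef_pos"],s["ee_rot"],s["joints"],s["time_s"])
im=ctrl.capture("wrist");cv2.imwrite("pics/w1.png",cv2.resize(im,(800,500))[:,:,::-1])
for o,z in(("clamp_grip",70),("guard_pointer",31),("mark",30)):
  for q in spots("wrist",o): print(o,np.round(q,2),hit("wrist",*q[1:],z,s).round(1))
for y in(-92,):
  for d in (-21,21): print(proj("wrist",np.array([658+d,y,78]),s)*1.25)
E
```

```text
[653.35250897 -91.79295163 170.23886973] [ 1.48229170e-05  7.31442335e-01 -6.81903300e-01 -4.92070609e-06] [-3.16772364e-01  6.60426292e-01  1.12396596e+00 -2.32971608e-05
  1.35722178e+00  1.18395579e+00] 2.9333
clamp_grip [  0.97 324.29 196.52] [657.4 -94.4  70. ]
guard_pointer [  0.76 319.1  198.8 ] [644.  -90.8  31. ]
mark [  0.62 145.09 135.88] [698.1  90.4  30. ]
[399.48316838 279.04110254]
[404.13214951 215.19796651]
```

View pics/w1.png

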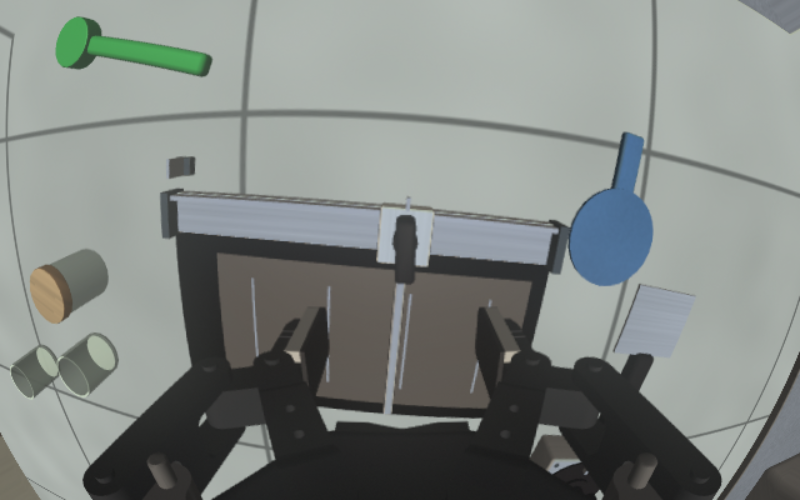

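The clamp knob's bar runs (404,217)–(404,282), which agrees with (658,-93). The pointer is at (408,199) and the marker at (182,166).

```bash
python3 -c "
from h import *
go(657.5,-93,50,-86)"
```

```text
turn deg [0.06 0.01 0.09] shift [  0.6  -5.2 119.8]
```

>>> play_rows --motion '[[[0.6,-5.2,20],[0,0,0]],[[0,0,25],[0,0,0]],[[0,0,25],[0,0,0]],[[0,0,25],[0,0,0]],[[0,0,15],[0,0,0]],[[0,0,9.8],[0,0,0]],[[0,0,0],[0,0,0]]]'

```text
time_s: 3.72
eef_pos: [656.1, -94.4, 49.1]
ee_rot: [0.001, 0.731, -0.682, -0.001]
force: [-0.3, 1.0, -0.8]
grip_width: 0.703
```

>>> play_rows --motion '[[[0,0,0],[0,0,0]],[[0,0,0],[0,0,0]],[[0,0,0],[0,0,0]],[[0,0,0],[0,0,0]],[[0,0,0],[0,0,0]],[[0,0,0],[0,0,0]],[[0,0,0],[0,0,0]],[[0,0,0],[0,0,0]]]' --fingers 0 --squeeze 60

```text
time_s: 4.38
eef_pos: [657.9, -93.8, 52.2]
ee_rot: [-0.0, 0.731, -0.682, 0.001]
force: [-1.7, -0.2, 6.8]
grip_width: 0.141
```

>>> play_rows --motion '[[[0,0,0],[0,0,-5]],[[0,0,0],[0,0,-5]],[[0,0,0],[0,0,-5]],[[0,0,0],[0,0,-5]],[[0,0,0],[0,0,-5]],[[0,0,0],[0,0,-5]],[[0,0,0],[0,0,-5]],[[0,0,0],[0,0,-5]],[[0,0,0],[0,0,-5]],[[0,0,0],[0,0,-5]],[[0,0,0],[0,0,-5]],[[0,0,0],[0,0,-5]],[[0,0,0],[0,0,-5]],[[0,0,0],[0,0,-5]],[[0,0,0],[0,0,-5]],[[0,0,0],[0,0,-5]]]'

```text
time_s: 5.72
eef_pos: [655.8, -93.5, 52.2]
ee_rot: [-0.0, 0.999, -0.05, -0.002]
force: [-15.6, 1.2, 14.2]
grip_width: 0.144
```

```bash
python3 - <<'E'
from h import *
s=ctrl.sense();print(s["eef_pos"],s["wrist_torque"],s["force"],np.degrees(R.from_quat(s["ee_rot"],scalar_first=True).as_matrix()[:,0]).round(2))
go(658,85,52,-1)
im=ctrl.capture("wrist");cv2.imwrite("pics/w2.png",cv2.resize(im,(800,500))[:,:,::-1])
E
```

```text
[655.80377874 -93.45017104  52.15880782] [ 0.21948634  2.65755605 -0.15882344] [-15.57863728   1.17267044  14.17957356] [57.01 -5.73 -0.26]
turn deg [-0.    0.26 -4.74] shift [  -0.9 -178.5    0.2]
```

View pics/w2.png

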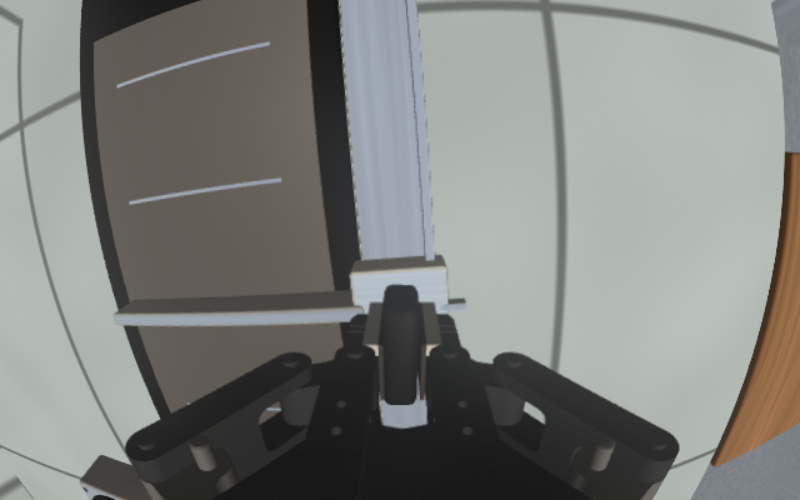

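The loosened bar is held in the jaws, pointing along the rail; the pointer is at (455,303). Sliding now.

>>> play_rows --motion '[[[-1.5,-5,0],[0,0,0]],[[-1.2,-12,0],[0,0,0]],[[-1.8,-18,0],[0,0,0]],[[-2.2,-22,0],[0,0,0]],[[-2.2,-22,0],[0,0,0]],[[-2.2,-22,0],[0,0,0]],[[-2.2,-22,0],[0,0,0]],[[-2.2,-22,0],[0,0,0]],[[-1.6,-16,0],[0,0,0]],[[-1,-10,0],[0,0,0]],[[-0.7,-7,0],[0,0,0]],[[0,0,0],[0,0,0]],[[0,0,0],[0,0,0]]]'

```text
time_s: 6.85
eef_pos: [659.2, 86.0, 52.3]
ee_rot: [-0.0, 0.999, -0.052, 0.003]
force: [6.8, 1.2, 1.7]
grip_width: 0.139
```

```bash
python3 - <<'E'
from h import *
s=ctrl.sense();print(s["eef_pos"],s["wrist_torque"],s["force"])
im=ctrl.capture("wrist");a=im[190:290,270:430];cv2.imwrite("pics/w3.png",cv2.resize(a,None,fx=5,fy=5,interpolation=2)[:,:,::-1])
im=ctrl.capture("scene");a=im[190:310,350:470];cv2.imwrite("pics/s3.png",cv2.resize(a,None,fx=5,fy=5,interpolation=2)[:,:,::-1])
E
```

```text
[659.22139378  86.002087    52.26819   ] [ 0.19404473 -1.00538262  0.02153331] [6.76905604 1.18376454 1.65407358]
```

View pics/w3.png

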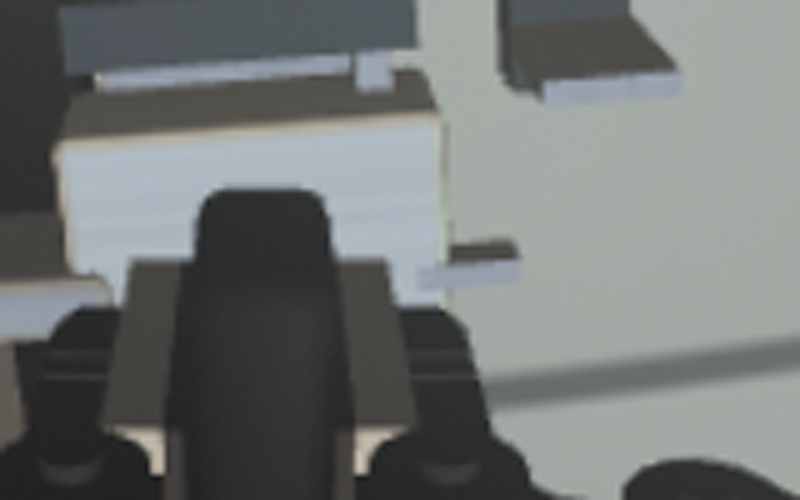

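```bash
python3 - <<'E'
from h import *
s=ctrl.sense()
p=hit("wrist",374.2,244.4,32,s);m=hit("wrist",378.4,208.4,34,s);m2=hit("wrist",270+680/5,190+83/5,34,s);print(p,m,m2,(m-p)[1],(m2-p)[1])
E
```

```text
[688.74257505  80.09733627  32.        ] [691.82426474 102.49859411  34.        ] [707.64921094 101.82143157  34.        ] 22.40125784387824 21.72409530455677
```

View pics/s3.png

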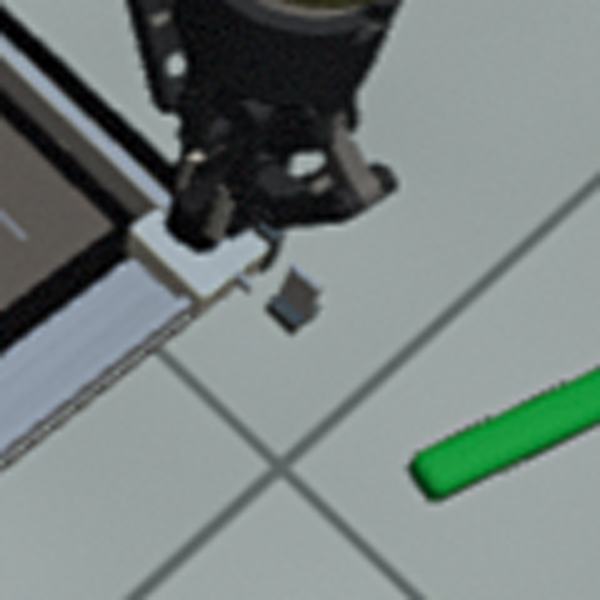

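```bash
python3 - <<'E'
from h import *
for dz in(0,-5):
  p=hit("scene",350+247/5,190+287/5,31+dz);m=hit("scene",350+290/5,190+268/5,34+dz);m2=hit("scene",350+320/5,190+297/5,34+dz);print(p,m,m2,(m-p)[1])
E
```

```text
[689.15953451  79.83966028  31.        ] [695.32484979  98.64154307  34.        ] [712.34809346  97.90161835  34.        ] 18.801882783664155
[687.94235363  82.61840766  26.        ] [694.14732956 101.56965896  29.        ] [711.29479621 100.82433482  29.        ] 18.951251297147508
```

Scene gives 19 mm and wrist 22 mm remaining; I'll move 17 mm, then re-measure close in.

>>> play_rows --motion '[[[-0.5,-5,0],[0,0,0]],[[-0.6,-6,0],[0,0,0]],[[-0.6,-6,0],[0,0,0]],[[0,0,0],[0,0,0]],[[0,0,0],[0,0,0]],[[0,0,0],[0,0,0]]]'

```text
time_s: 7.45
eef_pos: [659.5, 102.6, 52.3]
ee_rot: [-0.0, 0.999, -0.052, 0.003]
force: [8.8, 0.2, 0.9]
grip_width: 0.136
```

```bash
python3 - <<'E'
from h import *
s=ctrl.sense();print(s["eef_pos"],s["wrist_torque"],s["force"])
im=ctrl.capture("wrist");a=im[190:270,340:420];a=cv2.resize(a,None,fx=5,fy=5,interpolation=2)
im=ctrl.capture("scene");b=im[220:270,370:420];b=cv2.resize(b,None,fx=8,fy=8,interpolation=2)
cv2.imwrite("pics/w4.png",np.hstack([a,b])[:,:,::-1])
E
```

```text
[659.53641468 102.64241124  52.2978717 ] [ 0.12454356 -1.29999333 -0.00326959] [8.80154445 0.18044749 0.89359818]
```

View pics/w4.png

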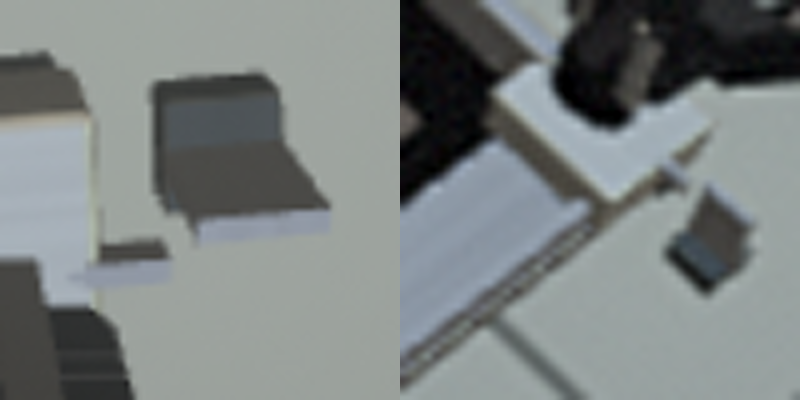

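```bash
python3 - <<'E'
from h import *
s=ctrl.sense()
p=hit("wrist",340+170/5,190+272/5,32,s);m=hit("wrist",340+197/5,190+232/5,34,s);m2=hit("wrist",340+330/5,190+220/5,34,s);print(p,m,m2)
p=hit("scene",370+285/8,220+184/8,31);m=hit("scene",370+309/8,220+188/8,34);m2=hit("scene",370+353/8,220+223/8,34);print(p,m,m2)
E
```

```text
[688.9470321   97.00173161  32.        ] [691.99201129 102.56762731  34.        ] [707.73600277 102.09455559  34.        ]
[690.47371244  97.64341851  31.        ] [696.00165051  99.82464445  34.        ] [710.16406657 100.80910597  34.        ]
```

>>> play_rows --motion '[[[-0.4,-3.8,0],[0,0,0]],[[-0.8,0,0],[0,0,0]],[[0,0,0],[0,0,0]],[[0,0,0],[0,0,0]]]'

```text
time_s: 7.88
eef_pos: [659.5, 106.3, 52.3]
ee_rot: [-0.0, 0.999, -0.052, 0.004]
force: [12.2, -0.0, -2.5]
grip_width: 0.146
```

>>> play_rows --motion '[[[0,0,0],[0,0,5]],[[0,0,0],[0,0,5]],[[0,0,0],[0,0,5]],[[0,0,0],[0,0,5]],[[0,0,0],[0,0,5]],[[0,0,0],[0,0,5]],[[0,0,0],[0,0,5]],[[0,0,0],[0,0,5]],[[0,0,0],[0,0,5]],[[0,0,0],[0,0,5]],[[0,0,0],[0,0,5]],[[0,0,0],[0,0,5]],[[0,0,0],[0,0,5]],[[0,0,0],[0,0,5]],[[0,0,0],[0,0,5]],[[0,0,0],[0,0,5]],[[0,0,0],[0,0,1]],[[0,0,0],[0,0,0]]]'

```text
time_s: 9.38
eef_pos: [661.7, 105.5, 52.4]
ee_rot: [-0.005, 0.725, -0.689, 0.006]
force: [24.8, -1.3, -9.2]
grip_width: 0.137
```

```bash
python3 - <<'E'
from h import *
s=ctrl.sense();print(s["eef_pos"],s["wrist_torque"],s["force"],s["ee_rot"])
im=ctrl.capture("wrist");a=cv2.resize(im[:,160:560],(600,600))
im=ctrl.capture("scene");b=im[220:270,370:420]
b=cv2.resize(b,None,fx=4,fy=4,interpolation=2);cv2.imwrite("pics/w5.png",np.hstack([a,np.vstack([b,b*0,b*0])])[:,:,::-1])
E
```

```text
[661.68319498 105.54479392  52.41430108] [-0.18466465 -4.06546612  0.01150978] [24.80931212 -1.32233833 -9.21838853] [-0.00494967  0.72476604 -0.68895394  0.00567158]
```

View pics/w5.png

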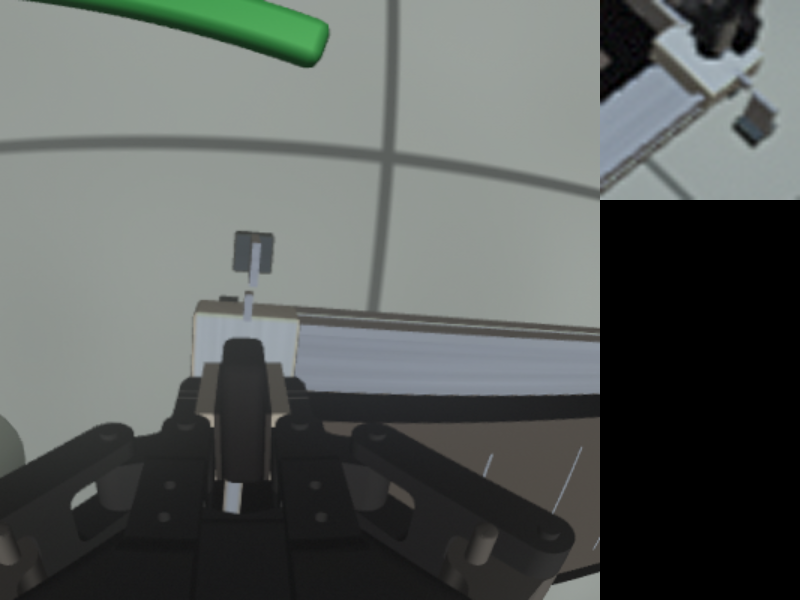

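The pointer at (250,291) lines up with the blade at (255,262) to about 1 mm, and the bar is back along x (tight). Releasing and planning the jar grasps.

>>> play_rows --motion '[[[0,0,0],[0,0,0]],[[0,0,0],[0,0,0]],[[0,0,0],[0,0,0]],[[0,0,0],[0,0,0]],[[0,0,-10],[0,0,0]],[[0,0,-25],[0,0,0]],[[0,0,-35],[0,0,0]],[[0,0,-35],[0,0,0]],[[0,0,-35],[0,0,0]],[[0,0,0],[0,0,0]]]' --fingers 50

```text
time_s: 10.32
eef_pos: [658.8, 106.5, 199.8]
ee_rot: [-0.004, 0.726, -0.688, 0.005]
force: [0.6, 0.3, 0.7]
grip_width: 0.586
```

```bash
python3 - <<'E'
from h import *
s=ctrl.sense();print(s["eef_pos"],s["force"])
S={}
for n in("scene","side"):
    im=ctrl.capture(n);cv2.imwrite(f"pics/{n}6.png",im[:,:,::-1])
    for o in("jar1","lidded_jar","clamp_grip","mark"):
        print(n,o,[np.round(q,2) for q in spots(n,o)])
        for q in spots(n,o): print(hit(n,*q[1:],30).round(0))
E
```

```text
[658.80818155 106.54143161 199.79493552] [0.62482551 0.26540464 0.66929702]
scene jar1 [array([  0.98, 386.62, 156.88]), array([  0.55, 401.09, 120.52])]
[497. 245.  30.]
[431. 371.  30.]
scene lidded_jar [array([  0.75, 418.3 , 182.2 ])]
[600. 244.  30.]
scene clamp_grip [array([  0.74, 158.4 , 252.32]), array([  0.7, 398.4, 222.8])]
[ 381. -307.   30.]
[647. 124.  30.]
scene mark [array([  0.41, 406.78, 252.8 ])]
[707.  83.  30.]
side jar1 [array([  0.73, 265.41, 251.28]), array([  0.63, 235.01, 288.72])]
[486. 251.  30.]
[443. 385.  30.]
side lidded_jar [array([  0.65, 241.79, 232.68])]
[591. 235.  30.]
side clamp_grip [array([  0.48, 260.48, 197.  ])]
[688.  76.  30.]
side mark []
```

```bash
python3 -c "
from h import *
go(430,310,200,-90)"
```

```text
turn deg [0.   0.   3.01] shift [-203.6  226.6   -9.3]
```

>>> play_rows --motion '[[[-10,11,0],[0,0,3]],[[-19,21.5,0],[0,0,0]],[[-19,21.5,0],[0,0,0]],[[-19,21.5,0],[0,0,0]],[[-19,21.5,0],[0,0,0]],[[-19,21.5,0],[0,0,0]],[[-19,21.5,0],[0,0,0]],[[-19,21.5,0],[0,0,0]],[[-19,21.5,0],[0,0,0]],[[-19,21.5,0],[0,0,0]],[[-12,13,0],[0,0,0]],[[-10,9,0],[0,0,0]],[[0,0,0],[0,0,0]]]' --fingers 85

```text
time_s: 12.3
eef_pos: [428.3, 310.2, 191.0]
ee_rot: [-0.0, 0.708, -0.706, -0.0]
force: [-0.1, 0.7, 0.0]
grip_width: 1.001
```

```bash
python3 - <<'E'
from h import *
s=ctrl.sense();print(s["eef_pos"],s["ee_rot"],s["joints"].round(2))
im=ctrl.capture("wrist");cv2.imwrite("pics/w7.png",cv2.resize(im,(800,500))[:,:,::-1])
for q in spots("wrist","jar1"): print(np.round(q,2),hit("wrist",*q[1:],30,s).round(1))
for q in spots("wrist","lidded_jar"): print(np.round(q,2),hit("wrist",*q[1:],78,s).round(1))
E
```

```text
[428.28388483 310.21068784 190.98201247] [-2.05339663e-04  7.07970019e-01 -7.06242451e-01 -1.04551979e-04] [0.4  0.36 1.55 0.   1.24 1.97]
[  0.97 378.62 128.68] [484.7 253.6  30. ]
[  0.78 233.28 175.8 ] [437.3 400.2  30. ]
[  0.82 391.81  26.6 ] [575.  251.8  78. ]
```

View pics/w7.png

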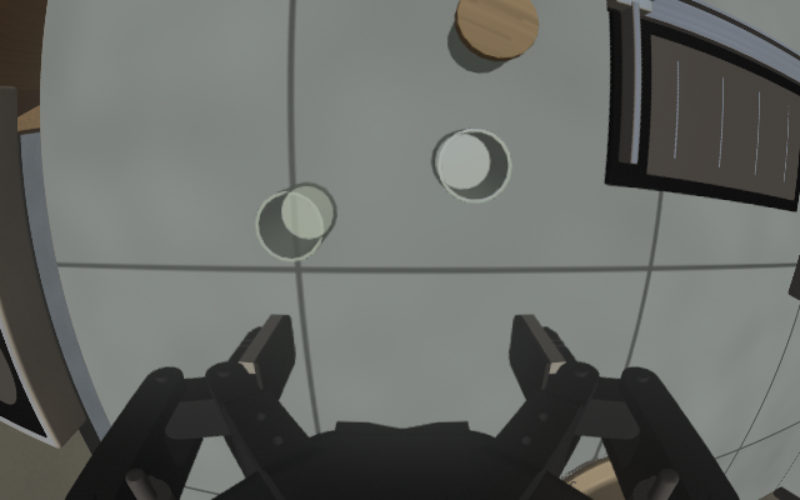

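Rims sit at (474,166) for jar A and (291,226) for jar B; bases are at (464,162) and (308,211). The lidded jar is well clear, at (497,25).

```bash
python3 - <<'E'
from h import *
s=ctrl.sense()
for u,v,z in((474,166,64),(464,162,3),(291,226,64),(308,211,3)): print(hit("wrist",u/1.25,v/1.25,z,s).round(1))
go(486,256,105,-90);go(486,256,21,-90)
E
```

```text
[484.7 257.2  64. ]
[484.1 254.6   3. ]
[441.9 388.7  64. ]
[441.7 390.4   3. ]
turn deg [-0.02 -0.01 -0.02] shift [ 52.3 -55.7  85.7]
turn deg [-0.02 -0.01 -0.02] shift [ 52.3 -55.7 169.7]
```

>>> play_rows --motion '[[[18,-19,5],[0,0,0]],[[18,-19,15],[0,0,0]],[[17,-18.5,20],[0,0,0]],[[0,0,30],[0,0,0]],[[0,0,30],[0,0,0]],[[0,0,30],[0,0,0]],[[0,0,25],[0,0,0]],[[0,0,14],[0,0,0]],[[0,0,0],[0,0,0]],[[0,0,0],[0,0,0]]]'

```text
time_s: 13.28
eef_pos: [486.6, 255.0, 21.5]
ee_rot: [-0.0, -0.707, 0.707, 0.0]
force: [0.0, -0.1, -0.4]
grip_width: 1.0
```

>>> play_rows --motion '[[[0,0,0],[0,0,0]],[[0,0,0],[0,0,0]],[[0,0,0],[0,0,0]],[[0,0,0],[0,0,0]],[[0,0,0],[0,0,0]],[[0,0,0],[0,0,0]],[[0,0,0],[0,0,0]],[[0,0,0],[0,0,0]]]' --fingers 40 --squeeze 30

```text
time_s: 13.95
eef_pos: [486.9, 256.0, 23.2]
ee_rot: [-0.001, 0.707, -0.707, 0.001]
force: [-1.1, -0.7, 6.7]
grip_width: 0.621
```

>>> play_rows --motion '[[[0,0,-8],[0,0,0]],[[0,0,-20],[0,0,0]],[[0,0,-25],[0,0,0]],[[0,0,-25],[0,0,0]],[[0,0,-20],[0,0,0]],[[10,-2,0],[0,0,0]],[[25,-4,0],[0,0,0]],[[32,-6,0],[0,0,0]],[[32,-6,0],[0,0,0]],[[32,-6,0],[0,0,0]],[[32,-6,0],[0,0,0]],[[32,-6,0],[0,0,0]],[[32,-6,0],[0,0,0]],[[32,-6,0],[0,0,0]],[[32,-6,0],[0,0,0]],[[32,-6,0],[0,0,0]],[[28,-4,0],[0,0,0]],[[18,-2,0],[0,0,0]],[[10,0,0],[0,0,0]],[[0,0,0],[0,0,0]]]'

```text
time_s: 15.62
eef_pos: [551.6, -124.9, 119.2]
ee_rot: [-0.0, -0.706, 0.708, 0.0]
force: [1.6, -0.1, -1.2]
grip_width: 0.614
```

```bash
python3 - <<'E'
from h import *
s=ctrl.sense();print(s["grip_width"],s["force"],s["joints"].round(2))
go(553,-124,32,-90)
im=ctrl.capture("wrist");cv2.imwrite("pics/w8.png",cv2.resize(im,(800,500))[:,:,::-1])
E
```

```text
0.613981132063388 [ 1.55164536 -0.10827841 -1.1841374 ] [-0.43  0.51  1.52 -0.    1.12  1.14]
turn deg [ 0.04  0.   -0.12] shift [-0.9 -1.4 87.2]
```

View pics/w8.png

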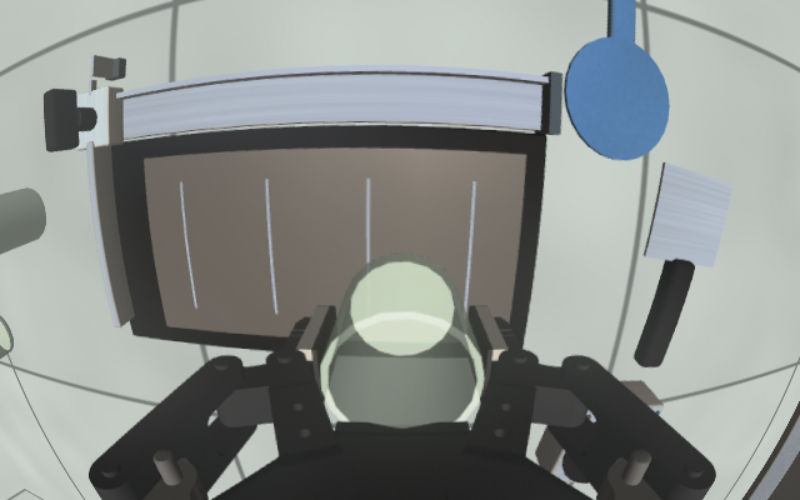

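The jar is held upright between the y -35 line (column 368) and the y -105 line (column 473). Lowering it.

>>> play_rows --motion '[[[0,0,15],[0,0,0]],[[0,0,25],[0,0,0]],[[0,0,20],[0,0,0]],[[0,0,12],[0,0,0]],[[0,0,8],[0,0,0]],[[0,0,4],[0,0,0]],[[0,0,2.5],[0,0,0]],[[0,0,0],[0,0,0]],[[0,0,0],[0,0,0]]]'

```text
time_s: 16.42
eef_pos: [552.5, -123.3, 34.0]
ee_rot: [-0.0, 0.707, -0.707, 0.001]
force: [0.7, 0.1, -1.5]
grip_width: 0.621
```

>>> play_rows --motion '[[[0,0,1],[0,0,0]],[[0,0,1],[0,0,0]],[[0,0,0],[0,0,0]],[[0,0,0],[0,0,0]]]'

```text
time_s: 16.75
eef_pos: [552.1, -123.2, 31.3]
ee_rot: [-0.0, 0.707, -0.707, 0.0]
force: [1.1, 0.1, -1.0]
grip_width: 0.621
```

>>> play_rows --motion '[[[0,0,0.8],[0,0,0]],[[0,0,0],[0,0,0]],[[0,0,0],[0,0,0]]]'

```text
time_s: 17.0
eef_pos: [552.2, -123.3, 31.2]
ee_rot: [-0.0, 0.707, -0.707, 0.0]
force: [-3.0, 1.0, 5.3]
grip_width: 0.625
```

>>> play_rows --motion '[[[0,0,0],[0,0,0]],[[0,0,0],[0,0,0]],[[0,0,0],[0,0,0]],[[0,0,0],[0,0,0]],[[0,0,0],[0,0,0]],[[0,0,0],[0,0,0]],[[0,0,-10],[0,0,0]],[[0,0,-30],[0,0,0]],[[0,0,-35],[0,0,0]],[[0,0,-35],[0,0,0]],[[0,0,-35],[0,0,0]],[[0,0,-20],[0,0,0]],[[0,0,0],[0,0,0]]]' --fingers 85

```text
time_s: 18.08
eef_pos: [553.7, -123.8, 201.1]
ee_rot: [-0.002, 0.707, -0.707, 0.004]
force: [0.6, 0.0, 0.8]
grip_width: 0.995
```

```bash
python3 - <<'E'
from h import *
s=ctrl.sense();print(s["eef_pos"],s["force"])
for n in("scene","side"):
    im=ctrl.capture(n);cv2.imwrite(f"pics/{n}9.png",im[:,:,::-1])
    for q in spots(n,"jar1"): print(n,np.round(q,2),hit(n,*q[1:],30).round(0))
go(390,390,200,-90)
E
```

```text
[ 553.6956662  -123.82420446  201.14998657] [0.59022623 0.03985638 0.79968909]
scene [  0.98 279.42 259.12] [ 551. -127.   30.]
scene [  0.65 408.83 118.12] [438. 394.  30.]
scene [  0.49 389.38 219.48] [628. 115.  30.]
side [  0.71 233.09 292.48] [437. 395.  30.]
side [  0.69 339.52 181.4 ] [ 561. -149.   30.]
turn deg [0.11 0.05 0.01] shift [-513.   161.6   -5.6]
```

>>> play_rows --motion '[[[-15,4,0],[0,0,0]],[[-28,8,0],[0,0,0]],[[-32,10,0],[0,0,0]],[[-32,10,0],[0,0,0]],[[-32,10,0],[0,0,0]],[[-32,10,0],[0,0,0]],[[-32,10,0],[0,0,0]],[[-32,10,0],[0,0,0]],[[-32,10,0],[0,0,0]],[[-32,10,0],[0,0,0]],[[-32,10,0],[0,0,0]],[[-32,10,0],[0,0,0]],[[-32,10,0],[0,0,0]],[[-32,10,0],[0,0,0]],[[-32,10,5],[0,0,0]],[[-28,10,10],[0,0,0]],[[-18,7,10],[0,0,0]],[[-8,3,5],[0,0,0]],[[0,0,0],[0,0,0]],[[0,0,0],[0,0,0]]]'

```text
time_s: 19.95
eef_pos: [389.8, 389.3, 165.1]
ee_rot: [0.001, 0.707, -0.707, -0.0]
force: [-0.1, -0.1, 0.4]
grip_width: 0.996
```

```bash
python3 - <<'E'
from h import *
s=ctrl.sense();print(s["eef_pos"],s["joints"].round(2))
im=ctrl.capture("wrist");cv2.imwrite("pics/w10.png",cv2.resize(im,(800,500))[:,:,::-1])
for q in spots("wrist","jar1"): print(np.round(q,2),hit("wrist",*q[1:],30,s).round(1))
E
```

```text
[389.77154928 389.29823715 165.06873679] [ 0.57  0.43  1.51 -0.    1.2   2.14]
[  0.73 567.81  53.4 ] [551.7 113.5  30. ]
[  0.66 318.21 142.2 ] [434.3 391.5  30. ]
```

View pics/w10.png

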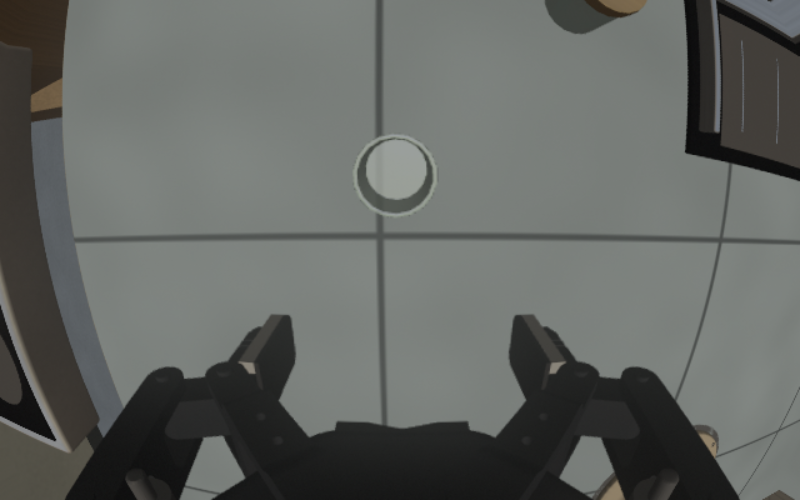

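Jar B's rim is at (395,175) and its base at (397,169), roughly straight ahead of the jaws.

```bash
python3 - <<'E'
from h import *
s=ctrl.sense()
for u,v,z in((395,175,64),(397,169,3)): print(hit("wrist",u/1.25,v/1.25,z,s).round(1))
go(441,391,21.5,-90)
E
```

```text
[440.3 392.5  64. ]
[439.6 392.    3. ]
turn deg [-0.03  0.   -0.06] shift [ -2.1 -50.4 144.3]
```

>>> play_rows --motion '[[[-1,-15,0],[0,0,0]],[[-2,-25,5],[0,0,0]],[[0,-10,20],[0,0,0]],[[0,0,30],[0,0,0]],[[0,0,30],[0,0,0]],[[0,0,25],[0,0,0]],[[0,0,20],[0,0,0]],[[0,0,13],[0,0,0]],[[0,0,0],[0,0,0]],[[0,0,0],[0,0,0]]]'

```text
time_s: 20.88
eef_pos: [440.7, 392.0, 22.9]
ee_rot: [-0.0, -0.707, 0.708, -0.0]
force: [-0.1, -0.4, 0.5]
grip_width: 0.995
```

>>> play_rows --motion '[[[0,0,0],[0,0,0]],[[0,0,0],[0,0,0]],[[0,0,0],[0,0,0]],[[0,0,0],[0,0,0]],[[0,0,0],[0,0,0]],[[0,0,0],[0,0,0]],[[0,0,0],[0,0,0]],[[0,0,0],[0,0,0]]]' --fingers 40 --squeeze 30

```text
time_s: 21.55
eef_pos: [440.8, 393.0, 24.0]
ee_rot: [-0.001, 0.707, -0.707, 0.0]
force: [-0.0, -1.0, 5.7]
grip_width: 0.628
```

>>> play_rows --motion '[[[0,0,-8],[0,0,0]],[[0,0,-20],[0,0,0]],[[0,0,-25],[0,0,0]],[[0,0,-25],[0,0,0]],[[0,0,-20],[0,0,0]],[[10,-3,0],[0,0,0]],[[25,-7,0],[0,0,0]],[[30,-8.5,0],[0,0,0]],[[30,-8.5,0],[0,0,0]],[[30,-8.5,0],[0,0,0]],[[30,-8.5,0],[0,0,0]],[[30,-8.5,0],[0,0,0]],[[30,-8.5,0],[0,0,0]],[[30,-8.5,0],[0,0,0]],[[30,-8.5,0],[0,0,0]],[[30,-8.5,0],[0,0,0]],[[30,-8.5,0],[0,0,0]],[[30,-8.5,0],[0,0,0]],[[22,-6,0],[0,0,0]],[[10,-2.5,0],[0,0,0]]]'

```text
time_s: 23.22
eef_pos: [552.1, -7.3, 119.8]
ee_rot: [-0.0, -0.706, 0.708, 0.0]
force: [0.2, -0.6, -2.1]
grip_width: 0.633
```

>>> play_rows --motion '[[[0,0,0],[0,0,0]],[[0,0,15],[0,0,0]],[[0,0,25],[0,0,0]],[[0,0,20],[0,0,0]],[[0,0,12],[0,0,0]],[[0,0,8],[0,0,0]],[[0,0,4],[0,0,0]],[[0,0,2.5],[0,0,0]],[[0,0,0],[0,0,0]],[[0,0,0],[0,0,0]]]'

```text
time_s: 24.05
eef_pos: [552.4, -4.1, 34.6]
ee_rot: [-0.0, 0.707, -0.707, 0.0]
force: [-0.2, 0.5, -1.1]
grip_width: 0.632
```

>>> play_rows --motion '[[[0,0,1.2],[0,0,0]],[[0,0,1],[0,0,0]],[[0,0,0],[0,0,0]],[[0,0,0],[0,0,0]]]'

```text
time_s: 24.38
eef_pos: [552.3, -4.3, 32.0]
ee_rot: [-0.0, 0.707, -0.707, 0.0]
force: [-0.6, -0.8, -0.3]
grip_width: 0.633
```

>>> play_rows --motion '[[[0,0,0.5],[0,0,0]],[[0,0,0],[0,0,0]],[[0,0,0],[0,0,0]]]'

```text
time_s: 24.63
eef_pos: [552.3, -4.3, 32.0]
ee_rot: [-0.0, 0.707, -0.707, 0.0]
force: [-2.5, 0.2, 7.0]
grip_width: 0.634
```

>>> play_rows --motion '[[[0,0,0],[0,0,0]],[[0,0,0],[0,0,0]],[[0,0,0],[0,0,0]],[[0,0,0],[0,0,0]],[[0,0,0],[0,0,0]],[[0,0,0],[0,0,0]],[[0,0,-10],[0,0,0]],[[0,0,-30],[0,0,0]],[[0,0,-35],[0,0,0]],[[0,0,-35],[0,0,0]],[[0,0,-35],[0,0,0]],[[0,0,-20],[0,0,0]],[[0,0,0],[0,0,0]]]' --fingers 85

```text
time_s: 25.72
eef_pos: [553.8, -4.5, 201.8]
ee_rot: [-0.002, 0.707, -0.707, 0.004]
force: [0.7, 0.7, 0.7]
grip_width: 0.994
```

```bash
python3 - <<'E'
from h import *
s=ctrl.sense();print(s["eef_pos"],s["force"])
for n in("scene","side"):
    im=ctrl.capture(n);cv2.imwrite(f"pics/{n}11.png",im[:,:,::-1])
    for q in spots(n,"jar1"): print(n,np.round(q,2),hit(n,*q[1:],30).round(0))
go(370,-305,180,-90)
E
```

```text
[553.75852663  -4.49055331 201.84889753] [0.6757012  0.69070418 0.67640353]
scene [  0.83 337.41 219.4 ] [555.  28.  30.]
scene [  0.65 282.69 257.68] [ 553. -120.   30.]
side [  0.89 339.01 182.6 ] [ 557. -141.   30.]
side [  0.73 302.27 203.2 ] [565.  25.  30.]
turn deg [0.12 0.02 0.01] shift [300.9 181.5  15.2]
```

>>> play_rows --motion '[[[12,7,0],[0,0,0]],[[24,14,0],[0,0,0]],[[28,17,0],[0,0,0]],[[28,17,0],[0,0,0]],[[28,17,0],[0,0,0]],[[28,17,0],[0,0,0]],[[28,17,0],[0,0,0]],[[28,17,0],[0,0,0]],[[28,17,0],[0,0,0]],[[28,17,0],[0,0,0]],[[24,14,5],[0,0,0]],[[17,11,10],[0,0,0]],[[0,0,0],[0,0,0]],[[0,0,0],[0,0,0]]]'

```text
time_s: 27.08
eef_pos: [368.9, -305.5, 180.2]
ee_rot: [0.0, -0.706, 0.708, 0.001]
force: [0.2, -0.0, 0.0]
grip_width: 0.994
```

```bash
python3 - <<'E'
from h import *
s=ctrl.sense();print(s["eef_pos"],s["joints"].round(2))
w=ctrl.capture("wrist")
for o,z in(("index",48),("heat_tip",53),("heat_grip",94)):
  for q in spots("wrist",o): print(o,np.round(q,2),hit("wrist",*q[1:],z,s).round(1))
im=ctrl.capture("scene")
for q in spots("scene","jar1"): print(np.round(q,2),hit("scene",*q[1:],30).round(0))
b=cv2.resize(im[150:330,190:430],(480,360));a=cv2.resize(w[20:320,240:500],(312,360))
a=cv2.resize(w[30:230,240:440],(320,320),interpolation=2);a=np.pad(a,((0,40),(0,0),(0,0)))
cv2.imwrite("pics/c12.png",np.hstack([a,b])[:,:,::-1])
E
```

```text
[ 368.93965847 -305.4522029   180.18510137] [-0.94  0.26  1.71  0.    1.18  0.64]
index [  0.85 324.61 161.48] [ 396.3 -308.7   48. ]
heat_tip [  0.9  319.81 182.8 ] [ 377.8 -304.4   53. ]
heat_grip [  0.81 320.9  184.2 ] [ 386.3 -305.5   94. ]
[  0.97 280.13 257.88] [ 550. -124.   30.]
[  0.66 399.68 225.48] [653. 121.  30.]
[  0.63 340.29 215.72] [552.  39.  30.]
```

View pics/c12.png

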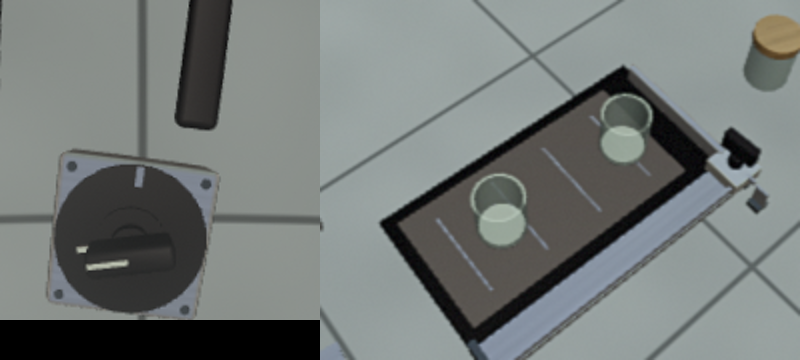

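```bash
python3 - <<'E'
from h import *
f=lambda x,y:hit("scene",190+(x-320)/2,150+y/2,5).round(1)
print("A",f(501,226),"B",f(623,144),"line105",f(592,117),f(650,176),"line-105",f(437,220),f(491,290),"line35",f(543,150),f(600,211))
print("rim",hit("scene",190+(627-320)/2,150+115/2,67))
s=ctrl.sense()
g=lambda x,y,z:hit("wrist",240+x*.625,30+y*.625,z,s).round(1)
for n in((75+133-133,0,0),):pass
print("disc c",g(131,238,48),"tab in/out",g(139,187,54),g(138.5,167,54),"ptr line",g(85,267,53),g(128,263,53),"bar axis ends",g(87,250,94),g(176,245,94),
"pod corners",g(64,150,45),g(219,172,45),g(48,300,45),g(196,318,45))
E
```

```text
A [ 548.6 -124.4    5. ] B [555.5  42.    5. ] line105 [505.5  39.3   5. ] [604.8  36.7   5. ] line-105 [ 500.2 -171.6    5. ] [ 597.7 -173.8    5. ] line35 [504.2 -32.2   5. ] [601.7 -33.5   5. ]
rim [557.66143636  39.77555697  67.        ]
disc c [ 382.  -305.7   48. ] tab in/out [ 411.8 -310.    54. ] [ 422.8 -309.7   54. ] ptr line [ 366.2 -279.5   53. ] [ 368.6 -304.    53. ] bar axis ends [ 386.1 -284.6   94. ] [ 388.6 -327.1   94. ] pod corners [ 432.1 -268.1   45. ] [ 420.  -355.5   45. ] [ 343.4 -255.8   45. ] [ 331.9 -345.3   45. ]
```

```bash
python3 - <<'E'
from h import *
s=ctrl.sense()
g=lambda x,y,z:hit("wrist",240+x*.625,30+y*.625,z,s).round(1)
print(g(85,267,94),g(128,263,94),g(77,249.5,53))
w=ctrl.capture("wrist");a=w[110:240,260:390];cv2.imwrite("pics/k13.png",cv2.resize(a,(590,590),interpolation=2)[:,:,::-1])
im=ctrl.capture("scene");print(spots("scene","jar1"))
print([hit("scene",*q[1:],30).round(0) for q in spots("scene","jar1")])
ctrl.capture("side");print([(round(q[0],2),hit("side",*q[1:],30).round(0)) for q in spots("side","jar1")])
E
```

```text
[ 377.7 -283.4   94. ] [ 379.7 -304.2   94. ] [ 376.5 -275.2   53. ]
[(0.87, 340.928, 217.0), (0.84, 282.624, 260.12)]
[array([556.,  38.,  30.]), array([ 557., -123.,   30.])]
[(0.98, array([567.,  10.,  30.])), (0.92, array([ 566., -153.,   30.]))]
```

View pics/k13.png

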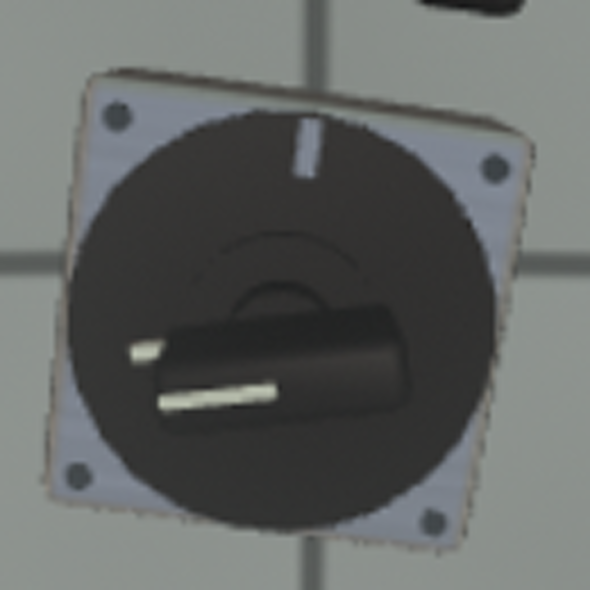

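Jar B has been nudged: it now stands still at hob (2, ~107), still inside the ±117 limit. The heat pointer's tip, at (131,353), points about 97° in world; the tab, at (309,148), is about -6.5°, so a turn of about 103° clockwise. Turning the wrist and descending on the knob.

>>> play_rows --motion '[[[0,0,0],[0,0,-6.9]],[[0,0,0],[0,0,-6.9]],[[0,0,0],[0,0,-6.9]],[[0,0,0],[0,0,-6.9]],[[0,0,0],[0,0,-6.9]],[[0,0,0],[0,0,-6.9]],[[0,0,0],[0,0,-6.9]],[[0,0,0],[0,0,-6.9]],[[0,0,0],[0,0,-6.9]],[[0,0,0],[0,0,-6.9]],[[0,0,0],[0,0,-6.9]],[[0,0,0],[0,0,-6.9]],[[0,0,0],[0,0,-6.9]],[[0,0,0],[0,0,-6.9]],[[0,0,0],[0,0,0]]]' --fingers 50

```text
time_s: 28.93
eef_pos: [370.1, -305.2, 181.2]
ee_rot: [-0.0, 0.998, 0.06, -0.0]
force: [0.5, -0.3, -0.3]
grip_width: 0.59
```

```bash
python3 -c "
from h import *
go(381,-306,68,7)
import cv2
s=ctrl.sense();w=ctrl.capture('wrist')
for o,z in(('index',48),('heat_tip',53),('heat_grip',94)):
  for q in spots('wrist',o): print(o,np.round(q,2),hit('wrist',*q[1:],z,s).round(1))
"
```

```text
turn deg [-0.    0.   -0.15] shift [ 10.7   2.1 113.2]
index [  0.79 316.61 173.92] [ 362.8 -289.4   48. ]
index [  0.65 332.1  188.32] [ 378.4 -301.1   48. ]
heat_tip [  0.91 333.18 195.52] [ 379.9 -306.4   53. ]
heat_grip [  0.83 332.93 195.4 ] [ 376.8 -295.4   94. ]
```

>>> play_rows --motion '[[[10.7,2.1,10],[0,0,0]],[[0,0,25],[0,0,0]],[[0,0,30],[0,0,0]],[[0,0,25],[0,0,0]],[[0,0,15],[0,0,0]],[[0,0,7],[0,0,0]],[[0,0,0],[0,0,0]]]'

```text
time_s: 29.72
eef_pos: [380.6, -305.6, 68.1]
ee_rot: [-0.001, 0.998, 0.057, -0.001]
force: [-0.2, 0.4, -0.2]
grip_width: 0.586
```

>>> play_rows --motion '[[[0,0,0],[0,0,0]],[[0,0,0],[0,0,0]],[[0,0,0],[0,0,0]],[[0,0,0],[0,0,0]],[[0,0,0],[0,0,0]],[[0,0,0],[0,0,0]],[[0,0,0],[0,0,0]],[[0,0,0],[0,0,0]]]' --fingers 0 --squeeze 30

```text
time_s: 30.38
eef_pos: [380.5, -306.7, 70.4]
ee_rot: [0.001, 0.998, 0.058, -0.0]
force: [-8.6, -0.4, 7.5]
grip_width: 0.157
```

>>> play_rows --motion '[[[-0.5,0,0],[0,0,3]],[[0,0,0],[0,0,6]],[[0,0,0],[0,0,6]],[[0,0,0],[0,0,6]],[[0,0,0],[0,0,6]],[[0,0,0],[0,0,6]],[[0,0,0],[0,0,6]],[[0,0,0],[0,0,6]],[[0,0,0],[0,0,6]],[[0,0,0],[0,0,6]],[[0,0,0],[0,0,6]],[[0,0,0],[0,0,6]],[[0,0,0],[0,0,6]],[[0,0,0],[0,0,6]],[[0,0,0],[0,0,6]],[[0,0,0],[0,0,6]],[[0,0,0],[0,0,6]],[[0,0,0],[0,0,3]],[[0,0,0],[0,0,0]],[[0,0,0],[0,0,0]]]'

```text
time_s: 32.05
eef_pos: [378.4, -304.9, 70.4]
ee_rot: [-0.001, -0.673, 0.739, 0.003]
force: [-17.6, 8.8, 18.0]
grip_width: 0.159
```

>>> play_rows --motion '[[[0,0,0],[0,0,0.6]],[[0,0,0],[0,0,0]],[[0,0,0],[0,0,0]],[[0,0,0],[0,0,0]]]'

```text
time_s: 32.38
eef_pos: [378.4, -304.9, 70.4]
ee_rot: [-0.001, -0.669, 0.743, 0.003]
force: [-17.7, 8.6, 18.4]
grip_width: 0.157
```

>>> play_rows --motion '[[[0,0,0],[0,0,0]],[[0,0,0],[0,0,0]],[[0,0,0],[0,0,0]],[[0,0,0],[0,0,0]],[[0,0,-10],[0,0,0]],[[0,0,-25],[0,0,0]],[[0,0,-35],[0,0,0]],[[0,0,-35],[0,0,0]],[[0,10,-10],[0,0,0]],[[0,0,0],[0,0,0]],[[0,0,0],[0,0,0]]]' --fingers 50

```text
time_s: 33.3
eef_pos: [370.6, -305.1, 184.8]
ee_rot: [-0.0, -0.669, 0.743, -0.001]
force: [0.0, 0.7, -0.4]
grip_width: 0.584
```

```bash
python3 - <<'E'
from h import *
s=ctrl.sense();print(s["eef_pos"],s["ee_rot"])
w=ctrl.capture("wrist");a=cv2.resize(w[90:240,250:400],(600,600),interpolation=2)
im=ctrl.capture("scene");b=cv2.resize(im[150:300,330:380+50],(200,300));c=cv2.resize(im[210:290,110:210],(200,160))
cv2.imwrite("pics/k14.png",np.hstack([a,np.pad(np.vstack([b,c]),((0,140),(0,0),(0,0)))])[:,:,::-1])
print([(round(q[0],2),hit("scene",*q[1:],30).round(0)) for q in spots("scene","jar1")])
E
```

```text
[ 370.55561223 -305.13235574  184.80220553] [-1.32489900e-05 -6.69040583e-01  7.43225604e-01 -6.31784267e-04]
[(0.7, array([549.,  45.,  30.]))]
```

View pics/k14.png

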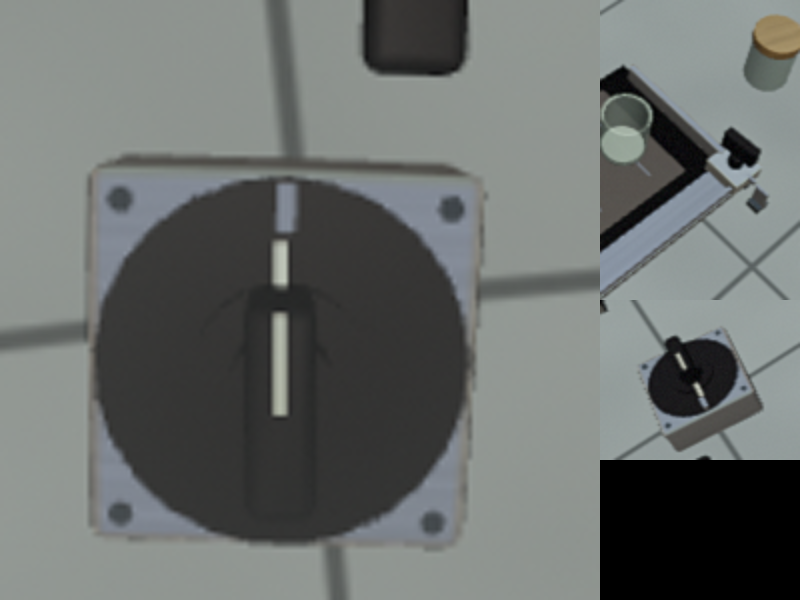

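The heat pointer's tip at (281,240) is within about 1.2 mm of the line to the tab at (287,208). One last near check of the nudged jar, from above.

```bash
python3 -c "
from h import *
go(480,20,210,-96)"
```

```text
turn deg [0.08 0.09 0.01] shift [-334.4  -75.   -26.8]
```

>>> play_rows --motion '[[[-12,-3,-5],[0,0,0]],[[-25,-6,-10],[0,0,0]],[[-30,-7,-11],[0,0,0]],[[-30,-7,0],[0,0,0]],[[-30,-7,0],[0,0,0]],[[-30,-7,0],[0,0,0]],[[-30,-7,0],[0,0,0]],[[-30,-7,0],[0,0,0]],[[-30,-7,0],[0,0,0]],[[-30,-6,0],[0,0,0]],[[-30,-6,0],[0,0,0]],[[-18,-4,0],[0,0,0]],[[-9,-1,0],[0,0,0]],[[0,0,0],[0,0,0]],[[0,0,0],[0,0,0]]]'

```text
time_s: 34.7
eef_pos: [479.7, 19.2, 210.0]
ee_rot: [-0.0, -0.669, 0.743, 0.0]
force: [-0.1, -0.3, 0.7]
grip_width: 0.584
```

```bash
python3 - <<'E'
from h import *
s=ctrl.sense();print(s["eef_pos"],s["force"])
w=ctrl.capture("wrist");np.save("pics/w15.npy",w);cv2.imwrite("pics/w15.png",cv2.resize(w[0:300,80:560],(800,500),interpolation=2)[:,:,::-1])
print([(round(q[0],2),hit("wrist",*q[1:],30,s).round(0)) for q in spots("wrist","jar1")])
E
```

```text
[479.70273342  19.21555919 209.97441978] [-0.0860394  -0.31883074  0.69910223]
[(0.96, array([558.,  44.,  30.])), (0.62, array([ 549., -134.,   30.])), (0.57, array([636.,  99.,  30.]))]
```

View pics/w15.png

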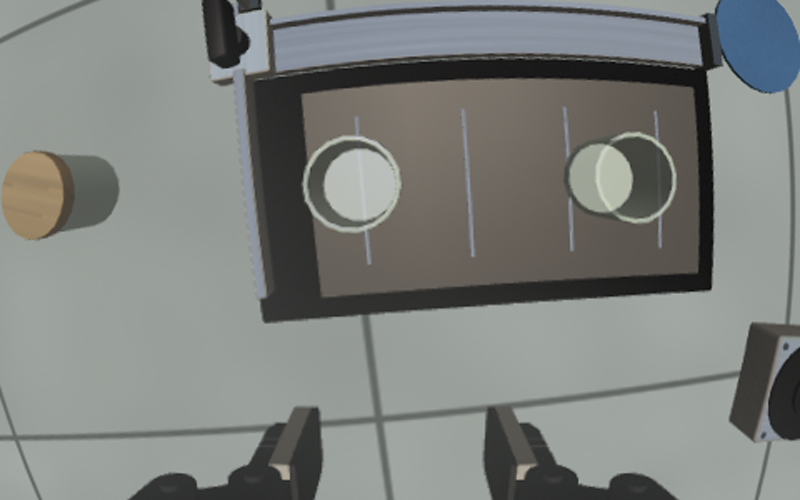

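The floor of the nudged jar, at (360,185), is centred on the y = 105 line (column ~362), so it stands at y ≈ 106. That leaves about 11 mm to the limit. The gripper is clear of everything, so I'm handing in.

```bash
python3 -c "
from rig import ctrl
print(ctrl.finish_job())"
```

```text
the job is handed in; nothing more can be done
None
```

I carried out all the steps in the required order and handed the job in at about 35 s. No verdict was reported, so the results below are my own checks from the camera pictures.

- **Guard and clamp:** I loosened the clamp, slid the guard to the marker and turned the clamp back to its original tight angle. The last close view put the pointer within about 1 mm of the blade's line. Before that, the two cameras disagreed by 3 mm on the distance left, so I moved by a value between them. I judged the clamp from the angle I turned it and did not tug on it.
- **Jars:** There were two open jars, and both stand upright on the zone. One is at about hob y -58. The other was knocked about 4–5 cm aside after I placed it at y +60. It stood still at y ≈ 106, about 11 mm inside the 117 limit, so I left it there. A rougher scene-camera estimate had put it at y ≈ 107–109.
- **Heat knob:** I turned it about 103° clockwise. The pointer's tip is about 1.2 mm off the index line, against 4.2 mm allowed.
- **Other items:** I did not touch the lidded jar, spoon rest or scraper, and the gripper was clear of everything when I handed in.

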